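# Tighten a centrifuge rotor's lid collar with a tommy bar

### The job

Tighten the lid collar on the centrifuge rotor with the tommy bar, clockwise from above, moving the bar from hole to hole because the stand's posts limit its swing, until the collar has pulled up on its seal and takes about 2 N m (15 to 18 N at 135 mm from the axis), never more than 3 N m. Turn the collar only with the bar, not with the gripper's fingers, and leave the other things on the bench alone. Then lay the bar back in its V rest.

Things in the scene. Friction and masses are not known exactly. Their poses are not given: they have to be found in the camera images.
- rotor_stand: Bench stand with the clamped rotor, fixed to the bench; origin on the bench at its centre, on the collar's axis, z up. Grey round base 250 mm across and 16 mm high, dark rotor 188 mm across. Three upright jaw posts hold the rotor, 120 degrees apart. Farther than 130 mm from the axis there is free air above the bench.
- post0 (a point): Top centre of a jaw post of the stand: round steel, 16 mm across, black rubber top, 142 mm over the bench, 104 mm from the stand's axis at 30 degrees from the stand's x axis (counter-clockwise from above). A bar in the collar can swing only between two neighbouring posts, about 105 degrees.
- post1 (a point): Top centre of a jaw post of the stand: round steel, 16 mm across, black rubber top, 142 mm over the bench, 104 mm from the stand's axis at 150 degrees from the stand's x axis (counter-clockwise from above).
- post2 (a point): Top centre of a jaw post of the stand: round steel, 16 mm across, black rubber top, 142 mm over the bench, 104 mm from the stand's axis at 270 degrees from the stand's x axis (counter-clockwise from above).
- lid: The rotor's flat conical aluminium lid, 140 mm across, under the collar with a black rubber seal between the two; it does not move. Origin on the axis at the lid's underside, 88 mm over the bench; its top is 100 mm over the bench.
- collar: Threaded steel collar above the lid, twelve-sided, 87 mm across, 30 mm high. Every second side has a blind level radial hole, 12 mm wide, 28 mm deep (bottom 16 mm from the axis): six, 60 degrees apart. Origin on the axis at hole height, 119 mm over the bench (it sinks up to 1.6 mm as it tightens); its x axis points out through one hole, z up. A dark groove on top marks each hole.
- collar_mid (a point): Same point and axes as the collar. It tightens clockwise seen from above; about 0.6 N m keeps it turning. After about 60 to 140 degrees it pulls up on the seal: where differs each time and can only be felt. The torque then climbs about 35 N m per rad (about 1.9 N/mm at 135 mm). Tight: about 2 N m on the collar; over 3 N m is too much. It stays where it is left.
- bar_mid (a point): Middle of the tommy bar: a loose plain round steel bar, 10 mm in diameter and 200 mm long with half-round ends, both alike, 0.12 kg; its own x axis runs along it. At the start it lies level in the V rest, 40 mm over the bench.
- bar: The tommy bar itself (same point and axes as bar_mid).
- rest_mid (a point): Where the bar's middle lies in its rest: two aluminium V blocks 14 mm thick, 140 mm apart, on a grey base 190 by 44 mm and 8 mm high, fixed to the bench. The point is on the axis of a bar lying in the Vs, 40 mm over the bench; x runs along that bar (either way round will do). The V flanks rise about 11 mm above this point, 37 mm apart at the top.
- tube_rack: Bystander: white tube rack 100 by 200 mm with capped tubes, 106 mm high; origin under its middle.
- bucket: Bystander: blue rotor bucket with a white insert, 94 mm across, 124 mm high with its pin; origin under its middle.
- grease_jar: Bystander: small jar 56 mm across, 45 mm high; origin under its middle.
- hex_key: Bystander: bent 8 mm hex key lying flat, 110 by 30 mm; origin under the middle of its long leg.
- marker: Bystander: marker pen lying flat, 132 mm long, 16 mm thick; origin under its middle.
- timer: Bystander: flat grey timer 60 by 70 by 16 mm; origin under its middle.
- wrench: Bystander: flat steel wrench 180 mm long lying flat; origin under its middle.
- tip_box: Bystander: pipette tip box 85 by 120 mm, 62 mm high; origin under its middle.
There are look-alikes about, which are no part of the job. Of the things like the bar, leave any that is green or yellow; of the rest the smaller one is meant.

How it is judged:
On the way:
1. the collar is pulled up tight on its seal (about 1.1 N m or more on the collar) (contact force between collar and lid above 14 N), for 0.2 s.
At the end, for the whole second after the job is handed in: The collar still bears on the lid's seal (not slackened again), and the bar lies at rest in both Vs of its rest, its middle within 25 mm of the rest's middle and in line with it within 0.1 rad (contact force between collar and lid above 4 N and distance between bar_mid and rest_mid below 0.025 m and angle between the x axis of bar_mid and the x axis of rest_mid, either way round below 0.1 rad and linear speed of bar below 0.02 m/s); the robot touches nothing.
It fails at once if the collar is overtightened (more than about 3 N m) (contact force between collar and lid above 70 N).
It fails at once if the collar is turned or held by the gripper's fingers (contact force between the fingers and collar above 3 N).
It fails at once if a bystander is pushed about (30 mm) (distance of any of tube_rack, bucket, grease_jar, hex_key, marker, timer, wrench, tip_box from where it was at the start of the episode above 0.03 m).
It also fails if it takes over 67 s, if anything falls off the work surface, if the arm or the gripper's body presses on something with over 40 N, if the wrist force passes 120 N, or if a joint passes its speed limit or range.

### The arm

A 7-joint arm with a two-finger parallel gripper is mounted at the origin on the work surface. World frame = base frame: x ahead of the robot, y to its left, z up, the work surface at z = 0. Lengths are in m, angles in rad, forces in N, time in s.
With the tool pointing down it reaches from about 0.4 to 0.9 m from the base axis. Payload 5.6 kg.
Tool frame: the origin (TCP) lies midway between the tips of the shut fingers; the grasp point (between the pads) lies 19 mm behind it; z points along the fingers, y is the direction in which the jaws open and shut (so a half turn about z gives the same grasp; the last joint's range is limited). The gripper opens to 92 mm and grips with 3 to 60 N. Pads are 20 mm wide; open, the fingers measure 128 mm over their backs; the gripper's body (75 mm by 189 mm) begins 69 mm behind the grasp point.
Start: joints at [-1.289, 0.468, -0.012, 1.603, 0.006, 1.071, -0.056], TCP at [0.207, 0.616, 0.215] pointing down, gripper open.
Joint ranges: [-2.53, 2.53], [-0.31, 2.02], [-1.57, 1.55], [0.28, 2.44], [-1.29, 4.43], [0.15, 1.84], [-2.92, 2.92]. Speed limits (rad/s): [2.57, 2.57, 3.14, 3.14, 3.14, 3.14, 3.14].

### API

Orientations are given as a unit quaternion [w, x, y, z].
In Python, from rig import r, viewer gives the robot as it stands.
- The arm moves only by the shell command python3 -m handwheel 'ROWS' [OPENING] [FORCE]. ROWS is a JSON object of lists of equal length, an entry for each row: "offset": the shift along the tool's x, y, z in mm, a list of three; "turn": the turn about the tool's z in rad. In form: {"offset": [[dx, dy, dz], ...], "turn": [turn, ...]}. A call has 1 to 8 rows; each row shifts and turns the commanded pose from where the row before left it, along the tool's axes as they then stand; what a row does not reach is not made up. A row lasts 1/12 s, in which the tool goes at most 41.7 mm and 7.16 degrees, less where a joint would pass 70% of its speed; a pose out of reach is approached as far as the arm can. A call is refused whole if a number of a shift passes 41.7 or a number of a turn 0.125, either way. A call with a gripper value outside its range is refused whole. OPENING is the closure in counts, from 0 (fully open) to 255 (shut), set as the call begins (- or left out, the last holds). The fingers move at their own pace and stop on an object; FORCE is the grip in N (left out, the last holds). Time passes only in rows, so rows that do not move let the fingers close. It gives the time, the measured TCP pose, the force and the opening at its end, in the units of the state.
- r.state(): the state, without advancing time (a new reading comes with each control period).
- viewer.camera(name): name is "scene" or "top" or "wrist"; returns a dict with "color" (480x640x3 uint8, red, green, blue), "fx", "fy", "cx", "cy" (pixels), "T" (4x4, takes a point from camera to world coordinates); the wrist camera has in their place "tool_from_camera" (4x4, takes a point from camera to tool coordinates, whose origin is the TCP and whose axes are the flange's). Camera axes: x right, y up, looking along -z (the intrinsics and any distortion apply to the point x, -y, -z); pixel columns grow to the right and rows downward; lengths in m; the calibration is good to about 2 mm. A picture is of the moment at which its call begins: read the wrist's pose just before it. There is no depth.
- r.hand_in(): hands the job in, once; it reports no verdict.
The state is a dict: "t": time; "q": joint angles; "dq": joint speeds; "joint_torque": joint torques, N m; "ee_pos": TCP position; "tool_rot": TCP orientation; "force": force on the tool from outside, world axes, zero at the start; "torque": the same for the moment, N m; "opening": finger opening in m.
Only numpy, scipy, OpenCV 4.12 (cv2) and the standard library are available. Lean on these libraries where they do the work, as an engineer would, in place of code of your own. Each camera call takes 0.05 s, during which the arm holds its last target.

## Working session

There is one attempt and no reset: what is moved stays moved. The work goes in short steps, Python scripts to look and compute and a shell command to move; the robot and the scene stay as the last step left them, time stands still between calls to the robot, and variables do not carry over. Pictures are saved under pics/ and viewed, and the job is handed in when it is done.

```bash
ls; mkdir -p pics; python3 - <<'E'
from rig import r, viewer
import cv2
print(r.state())
for n in ["scene","top","wrist"]:
    c=viewer.camera(n); cv2.imwrite(f"pics/{n}0.png",c["color"][:,:,::-1])
    print(n,{k:v for k,v in c.items() if k!="color"})
E
```

```text
pics
{'t': 0.0, 'q': array([-1.28902325,  0.4684217 , -0.01158947,  1.60362084,  0.00599884,
        1.07140336, -0.05629498]), 'dq': array([ 7.31988117e-04,  9.42204899e-05, -1.55152118e-03,  3.82783694e-04,
       -8.00019040e-04, -3.48104183e-04,  4.19289667e-04]), 'joint_torque': array([ 2.59598946e-04, -5.20580757e+01, -1.22390655e-02, -2.43740970e+01,
       -5.65784192e-02,  1.74280006e-02,  1.62576384e-04]), 'ee_pos': array([0.20729718, 0.61543541, 0.21361261]), 'tool_rot': array([-8.20678508e-05,  1.61708990e-01,  9.86838070e-01, -9.05749547e-04]), 'force': array([-0.39928387,  0.34418384,  0.16230117]), 'torque': array([-0.01158532, -0.01170432,  0.02217858]), 'opening': 0.09202892753542688}
scene {'fx': 440.5600852971406, 'fy': 440.5600852971406, 'cx': 316.68733994565747, 'cy': 239.38865975780934, 'T': array([[ 7.28842187e-01, -5.67254757e-01,  3.83420276e-01,
         9.49769059e-01],
       [ 6.84681403e-01,  6.03296235e-01, -4.08956024e-01,
        -6.46903270e-01],
       [ 6.66240760e-04,  5.60585135e-01,  8.28096530e-01,
         1.10912366e+00],
       [ 0.00000000e
[... 195 characters left out ...]
1,  0.99657437, -0.07838383,  0.35334803],
       [-0.99963816, -0.02670629, -0.00321418, -0.15089098],
       [-0.00529651,  0.0782707 ,  0.99691807,  1.85272233],
       [ 0.        ,  0.        ,  0.        ,  1.        ]])}
wrist {'fx': 411.31328059865797, 'fy': 411.31328059865797, 'cx': 320.15512067067976, 'cy': 242.29786415541844, 'tool_from_camera': array([[-1.39631426e-04,  9.64261151e-01,  2.64953605e-01,
         7.54834907e-02],
       [ 9.99999110e-01,  4.86109330e-04, -1.24212328e-03,
        -1.47011609e-04],
       [-1.32652764e-03,  2.64953196e-01, -9.64260361e-01,
        -1.70004543e-01],
       [ 0.00000000e+00,  0.00000000e+00,  0.00000000e+00,
         1.00000000e+00]])}
```

View pics/scene0.png

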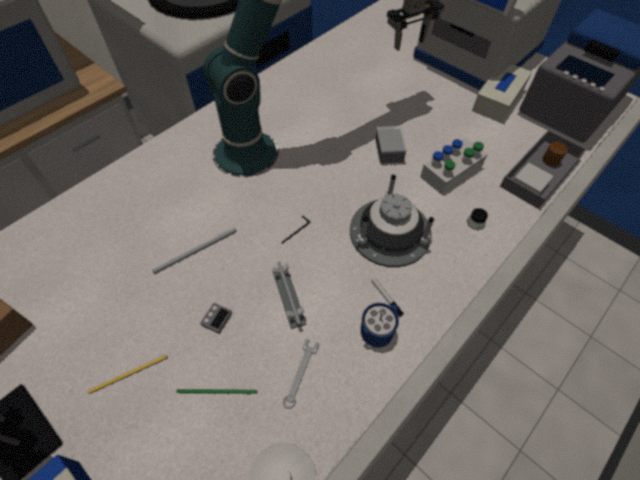

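View pics/top0.png

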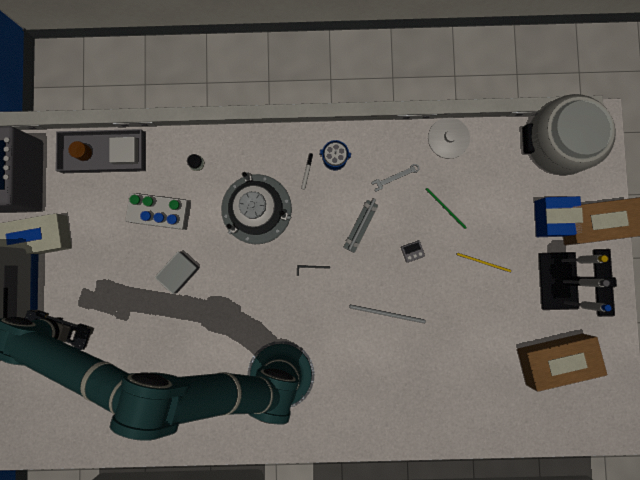

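View pics/wrist0.png

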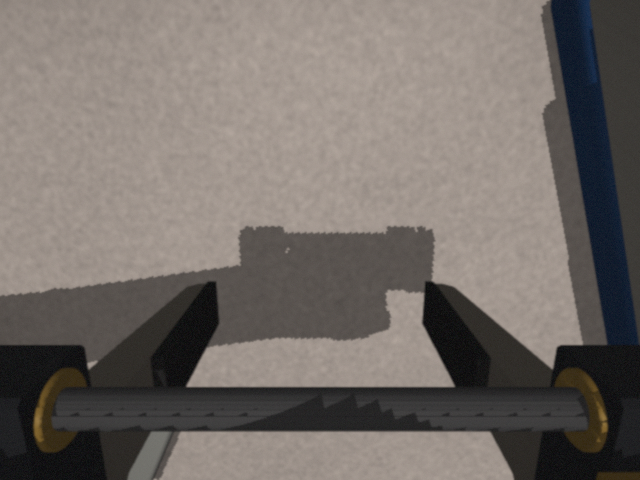

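```bash
cat > h.py <<'E'
import numpy as np, cv2
from rig import r, viewer
from scipy.spatial.transform import Rotation as R
def Rq(q): return R.from_quat([q[1],q[2],q[3],q[0]]).as_matrix()
def camT(c,s=None):
    if "T" in c: return c["T"]
    T=np.eye(4);T[:3,:3]=Rq(s["tool_rot"]);T[:3,3]=s["ee_pos"]; return T@c["tool_from_camera"]
def pix2plane(c,T,u,v,z):
    d=T[:3,:3]@np.array([(u-c["cx"])/c["fx"],-(v-c["cy"])/c["fy"],-1]); o=T[:3,3]
    return o+d*(z-o[2])/d[2]
def proj(c,T,p):
    x=np.linalg.inv(T)@np.append(p,1); return c["cx"]+c["fx"]*x[0]/-x[2], c["cy"]-c["fy"]*x[1]/-x[2]
def crop(img,u0,v0,u1,v1,k,name):
    cv2.imwrite(name,cv2.resize(img[v0:v1,u0:u1,::-1],None,fx=k,fy=k,interpolation=cv2.INTER_CUBIC))
def pose():
    s=r.state(); M=Rq(s["tool_rot"]); 
    print("t %.2f"%s["t"],"pos",np.round(s["ee_pos"]*1000,1),"yaw(x axis) %.2f"%np.degrees(np.arctan2(M[1,0],M[0,0])),"z",np.round(M[:,2],3),"F",np.round(s["force"],1),"T",np.round(s["torque"],2),"op %.1f"%(s["opening"]*1000)); return s,M
E
python3 - <<'E'
from h import *
im=cv2.imread("pics/top0.png")[:,:,::-1]
crop(im,215,165,300,250,7,"pics/c_col.png")
crop(im,335,185,390,260,8,"pics/c_rest.png")
im=cv2.imread("pics/scene0.png")[:,:,::-1]
crop(im,340,165,450,270,7,"pics/c_col2.png")
crop(im,260,250,320,340,6,"pics/c_rest2.png")
E
```

```text
(no output)
```

View pics/c_col.png

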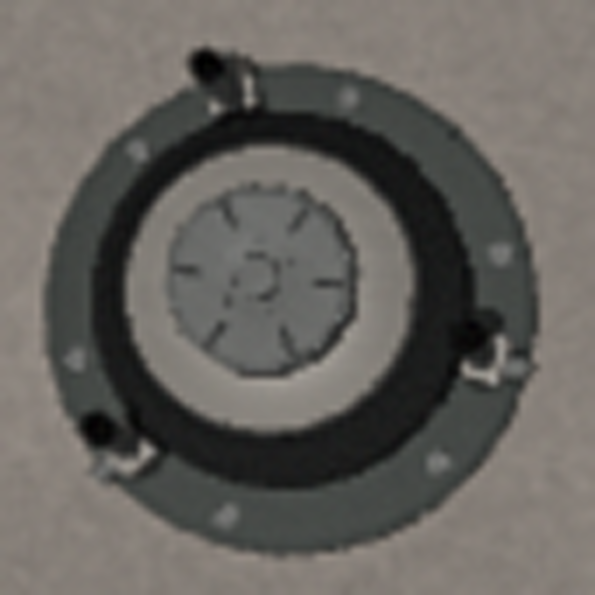

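View pics/c_rest.png

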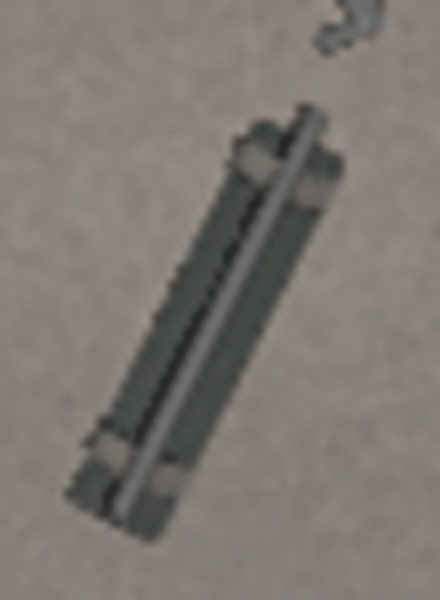

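View pics/c_col2.png

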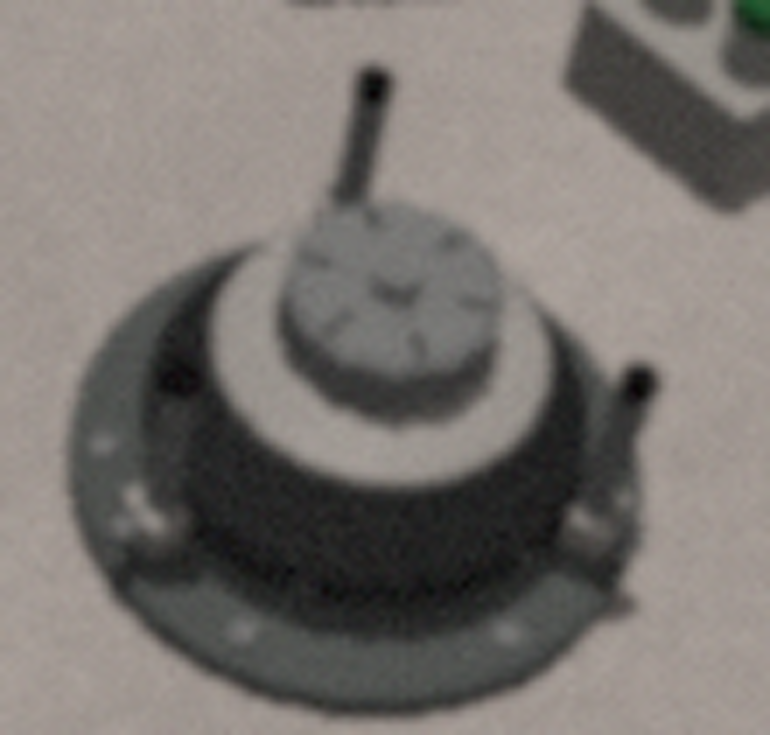

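View pics/c_rest2.png

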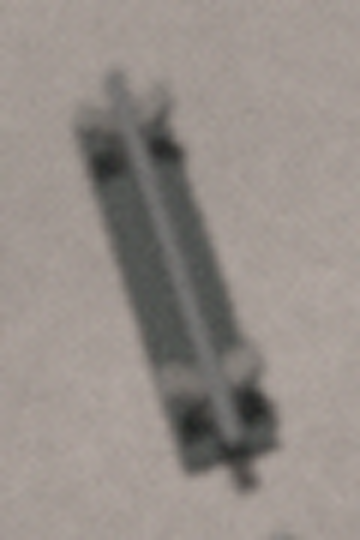

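```bash
python3 - <<'E'
from h import *
c=viewer.camera("top");T=c["T"]
f=lambda U,V,k,u0,v0,z: pix2plane(c,T,(U+.5)/k-.5+u0,(V+.5)/k-.5+v0,z)
P=np.array([f(*p,7,215,165,.142) for p in [(207,66),(482,332),(100,430)]])
cen=P.mean(0);print("posts",P.round(4),"cen",cen.round(4))
for p in P: print(np.linalg.norm(p-cen),np.degrees(np.arctan2(*(p-cen)[1::-1])))
cc=f(262,279,7,215,165,.134);print("collar c",cc)
for p in [(231,215),(302,217),(328,283),(287,345),(214,338),(185,270)]:
    q=f(*p,7,215,165,.134)-cen; print(np.hypot(*q[:2]),np.degrees(np.arctan2(q[1],q[0])))
b=[f(*p,8,335,185,.04) for p in [(312,108),(119,510)]]
print("bar",b,np.linalg.norm(b[0]-b[1]),(b[0]+b[1])/2,np.degrees(np.arctan2(*(b[0]-b[1])[1::-1])))
# scene cam
c=viewer.camera("scene");T=c["T"]
f=lambda U,V,k,u0,v0,z: pix2plane(c,T,(U+.5)/k-.5+u0,(V+.5)/k-.5+v0,z)
P=np.array([f(*p,7,340,165,.142) for p in [(374,85),(638,384),(182,376)]]);print(P.round(4),P.mean(0))
b=[f(*p,6,260,250,.04) for p in [(118,75),(243,482)]]
print("bar",b,np.linalg.norm(b[0]-b[1]),(b[0]+b[1])/2,np.degrees(np.arctan2(*(b[0]-b[1])[1::-1])))
E
```

```text
posts [[ 0.6815  0.0926  0.142 ]
 [ 0.5516 -0.0346  0.142 ]
 [ 0.5102  0.1455  0.142 ]] cen [0.5811 0.0678 0.142 ]
0.10341462958997909 13.876404633372909
0.1066172522692675 -106.06799287116367
0.10514075547768816 132.39302459722944
collar c [0.58052468 0.06933174 0.134     ]
0.034113855094220394 27.35801693123468
0.03360308931696284 -32.20996151177913
0.029837352900007663 -96.42563304141713
0.0337146868881138 -163.15243069701444
0.037306081081978276 138.67636194305908
0.03813168570629145 82.9556840056445
bar [array([ 0.60382736, -0.3430792 ,  0.04      ]), array([ 0.4308318 , -0.25354168,  0.04      ])] 0.19479330323022623 [ 0.51732958 -0.29831044  0.04      ] -27.364782763717066
[[ 0.5131  0.1459  0.142 ]
 [ 0.6841  0.0924  0.142 ]
 [ 0.5518 -0.0266  0.142 ]] [0.58295893 0.07056633 0.142     ]
bar [array([ 0.43065295, -0.24809036,  0.04      ]), array([ 0.61618679, -0.3531518 ,  0.04      ])] 0.21321517578436294 [ 0.52341987 -0.30062108  0.04      ] 150.4786139153212
```

```bash
cat >> h.py <<'E'
def plan(goal,yaw=None,n=8,start=None):
    """print rows (straight line) in tool axes. goal m, yaw deg of tool x"""
    s=r.state();M=Rq(s["tool_rot"]);p=s["ee_pos"].copy()
    y0=np.degrees(np.arctan2(M[1,0],M[0,0]))
    if start is not None: p=np.array(start[0]);y0=start[1]
    dy=0 if yaw is None else (yaw-y0+180)%360-180
    step=(np.array(goal)-p)*1000/n; offs=[]
    for i in range(n):
        a=np.radians(y0+dy*i/n); x=np.array([np.cos(a),np.sin(a),0]);y=np.array([np.sin(a),-np.cos(a),0])
        offs.append([round(float(step@x),1),round(float(step@y),1),round(float(-step[2]),1)])
    print("y0 %.2f"%y0,"offset",offs,"turn each",round(-np.radians(dy)/n,4))
E
python3 - <<'E'
from h import *
plan([.48,.28,.22],161.4,10)
plan([.56,-.27,.25],152,14,start=([.48,.28,.22],161.4))
E
```

```text
y0 161.39 offset [[-36.6, -23.1, -0.6], [-36.6, -23.1, -0.6], [-36.6, -23.1, -0.6], [-36.6, -23.1, -0.6], [-36.6, -23.1, -0.6], [-36.5, -23.1, -0.6], [-36.5, -23.1, -0.6], [-36.5, -23.1, -0.6], [-36.5, -23.1, -0.6], [-36.5, -23.1, -0.6]] turn each -0.0
y0 161.40 offset [[-17.9, -35.4, -2.1], [-18.4, -35.2, -2.1], [-18.8, -35.0, -2.1], [-19.2, -34.8, -2.1], [-19.6, -34.5, -2.1], [-20.0, -34.3, -2.1], [-20.4, -34.1, -2.1], [-20.8, -33.8, -2.1], [-21.2, -33.6, -2.1], [-21.6, -33.3, -2.1], [-22.0, -33.1, -2.1], [-22.3, -32.8, -2.1], [-22.7, -32.5, -2.1], [-23.1, -32.3, -2.1]] turn each 0.0117
```

```bash
python3 -m handwheel '{"offset":[[-20,-12,-1],[-34,-21,-1],[-34,-21,-1],[-34,-21,-1],[-34,-21,-1],[-34,-21,-1],[-34,-21,-1],[-34,-21,-1]],"turn":[0,0,0,0,0,0,0,0]}'; python3 -c "
from h import *
pose()"
```

```text
t: 0.92
ee_pos: [0.4022, 0.3813, 0.2228]
tool_rot: [0.0, 0.162, 0.987, 0.0]
force: [-0.1, 0.6, 0.5]
opening: 0.092
t 0.92 pos [402.2 381.3 222.8] yaw(x axis) 161.39 z [ 0.  0. -1.] F [-0.1  0.6  0.5] T [-0.05 -0.05 -0.  ] op 92.0
```

```bash
python3 - <<'E'
from h import *
plan([.581,.069,.25],150,10)
E
```

```text
y0 161.39 offset [[-26.9, -23.9, -2.7], [-27.4, -23.3, -2.7], [-27.8, -22.8, -2.7], [-28.3, -22.2, -2.7], [-28.7, -21.7, -2.7], [-29.2, -21.1, -2.7], [-29.6, -20.5, -2.7], [-30.0, -19.9, -2.7], [-30.4, -19.3, -2.7], [-30.7, -18.7, -2.7]] turn each 0.0199
```

```bash
python3 -m handwheel '{"offset":[[-27,-24,-3],[-27,-23,-3],[-28,-23,-3],[-28,-22,-3],[-29,-22,-3],[-29,-21,-3],[-30,-20,-3],[-30,-20,-3]],"turn":[0.02,0.02,0.02,0.02,0.02,0.02,0.02,0.02]}' >/dev/null;  python3 -m handwheel '{"offset":[[-30,-19,-2],[-31,-19,-2],[0,0,0]],"turn":[0.02,0.02,0]}'; python3 - <<'E'
from h import *
s,M=pose()
c=viewer.camera("wrist"); cv2.imwrite("pics/w1.png",c["color"][:,:,::-1])
np.save("w1.npy",camT(c,s))
E
```

```text
t: 1.83
ee_pos: [0.5831, 0.0625, 0.2513]
tool_rot: [0.002, 0.265, 0.964, -0.002]
force: [-0.1, -0.4, 0.0]
opening: 0.0921
t 1.83 pos [583.1  62.5 251.3] yaw(x axis) 149.29 z [ 0.003 -0.004 -1.   ] F [-0.1 -0.4  0. ] T [-0.09  0.04  0.02] op 92.1
```

View pics/w1.png

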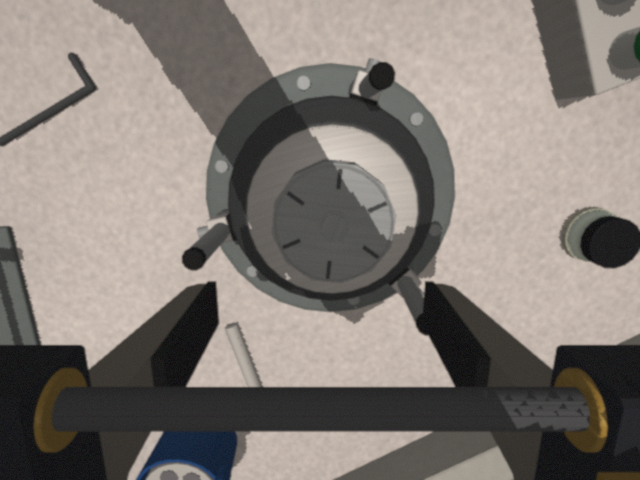

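```bash
python3 - <<'E'
from h import *
im=cv2.imread("pics/w1.png")[:,:,::-1]
crop(im,265,150,405,290,5,"pics/w1c.png")
E
```

```text
(no output)
```

View pics/w1c.png

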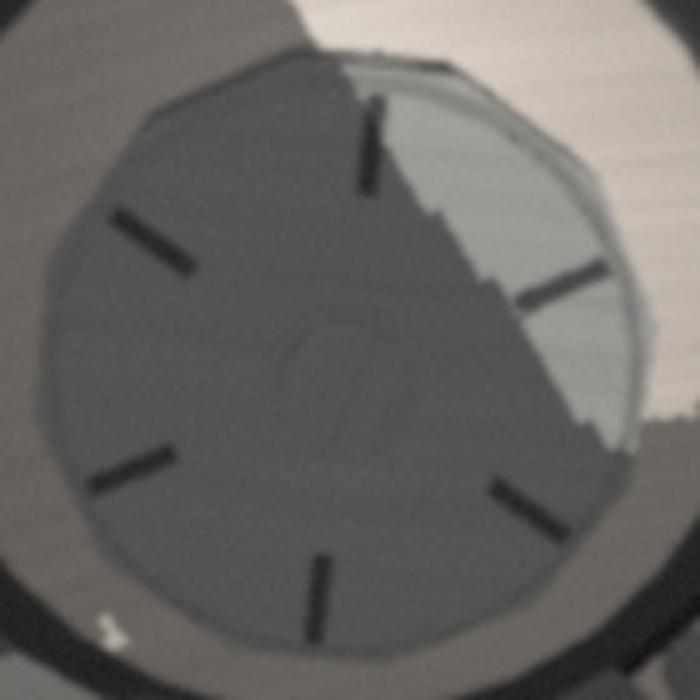

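```bash
python3 - <<'E'
from h import *
c=viewer.camera("wrist");T=np.load("w1.npy")
f=lambda U,V,z=.134: pix2plane(c,T,(U+.5)/5-.5+265,(V+.5)/5-.5+150,z)[:2]
G=[((376,100),(368,194)),((115,214),(192,269)),((90,489),(174,453)),((314,642),(322,557)),((566,537),(493,485)),((608,267),(520,305))]
E=np.array([[f(*a),f(*b)] for a,b in G])
cen=E.reshape(-1,2).mean(0);print("cen",cen)
for a,b in E:
    d=a-cen; l=a-b
    print(np.hypot(*d).round(4),np.degrees(np.arctan2(d[1],d[0])).round(1),np.degrees(np.arctan2(l[1],l[0])).round(1))
for u,v in [(382,75),(194,258)]:
    p=pix2plane(c,T,u,v,.142)[:2];d=p-cen;print(p,np.hypot(*d),np.degrees(np.arctan2(d[1],d[0])))
E
```

```text
cen [0.58058257 0.07487033]
0.0398 143.6 145.1
0.0402 -157.0 -156.8
0.0404 -96.8 -96.9
0.0402 -36.7 -35.5
0.0402 23.3 23.3
0.0404 83.1 83.3
[0.51003639 0.15111569] 0.10387549097216263 132.77660576150492
[ 0.54859486 -0.02176197] 0.10178907325559884 -108.31583566393172
```

```bash
python3 - <<'E'
from h import *
c=viewer.camera("wrist")
s,M=pose(); print(s["dq"].round(3))
c=viewer.camera("wrist"); cv2.imwrite("pics/w2.png",c["color"][:,:,::-1])
np.save("w2.npy",camT(c,s))
a=cv2.imread("pics/w1.png")[150:290,265:405]; b=c["color"][:,:,::-1]
res=cv2.matchTemplate(b,a.copy(),cv2.TM_SQDIFF);print(cv2.minMaxLoc(res)[2])
pose()
E
```

```text
t 1.98 pos [579.8  71.3 250.3] yaw(x axis) 149.91 z [-0.001  0.    -1.   ] F [0.2 0.4 0.4] T [-0.05  0.04  0.02] op 91.7
[-0.028 -0.007 -0.023  0.01  -0.001  0.     0.001]
(258, 160)
t 2.03 pos [579.6  72.3 250.3] yaw(x axis) 150.01 z [-0.001  0.001 -1.   ] F [-0.1  0.9 -0.8] T [ 0.03  0.03 -0.05] op 91.9
```

```bash
python3 - <<'E'
from h import *
s,M=pose(); print(s["dq"].round(3))
c=viewer.camera("wrist"); im=c["color"];cv2.imwrite("pics/w3.png",im[:,:,::-1])
np.save("w3.npy",camT(c,s))
crop(im,255,155,395,295,5,"pics/w3c.png")
s,M=pose()
E
```

```text
t 2.03 pos [579.6  72.3 250.3] yaw(x axis) 150.01 z [-0.001  0.001 -1.   ] F [-0.1  0.9 -0.8] T [ 0.03  0.03 -0.05] op 91.9
[-0.015 -0.005 -0.01   0.002  0.004 -0.     0.002]
t 2.08 pos [579.5  72.7 250.3] yaw(x axis) 150.07 z [-0.001  0.001 -1.   ] F [0.8 0.9 0.4] T [-0.02 -0.02  0.06] op 92.0
```

View pics/w3c.png

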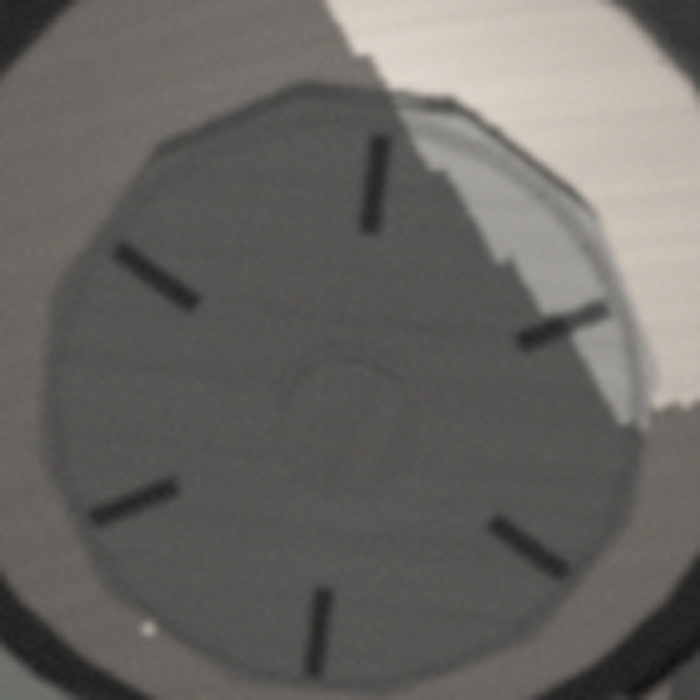

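View pics/w3.png

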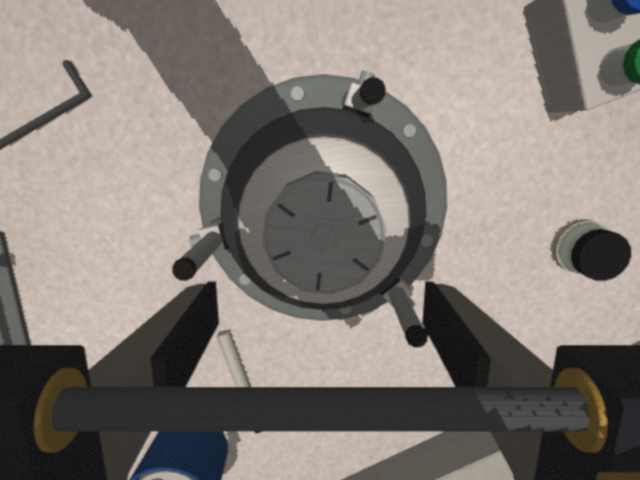

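```bash
python3 - <<'E'
from h import *
c=viewer.camera("wrist");T=np.load("w3.npy")
f=lambda U,V,z=.134: pix2plane(c,T,(U+.5)/5-.5+255,(V+.5)/5-.5+155,z)[:2]
G=[((380,137),(370,233)),((119,248),(195,304)),((92,519),(176,485)),((314,674),(323,590)),((565,573),(493,522)),((606,308),(521,343))]
E=np.array([[f(*a),f(*b)] for a,b in G])
cen=E.reshape(-1,2).mean(0);print("cen",cen)
for a,b in E:
    d=a-cen; l=a-b
    print(np.hypot(*d).round(4),np.degrees(np.arctan2(d[1],d[0])).round(1),np.degrees(np.arctan2(l[1],l[0])).round(1))
P=[pix2plane(c,T,u,v,.142)[:2] for u,v in [(372,90),(184,269),(416,336)]];print(np.round(P,4),np.mean(P,0))
for p in P:
    d=p-cen;print(np.hypot(*d),np.degrees(np.arctan2(d[1],d[0])))
# rest visible at the left edge?
E
```

```text
cen [0.58047511 0.07486794]
0.0401 143.4 144.4
0.0402 -157.2 -157.2
0.0402 -97.0 -97.3
0.0402 -36.7 -35.8
0.0402 23.3 23.8
0.04 83.0 83.1
[[ 0.5097  0.1508]
 [ 0.5488 -0.0222]
 [ 0.6792  0.0977]] [0.57921967 0.07543386]
0.10380101091028926 132.98864456889734
0.10206531180884836 -108.08388389071403
0.10129039177078261 13.003901892695332
```

```bash
python3 - <<'E'
from h import *
plan([.541,-.308,.17],151.5,12)
E
```

```text
y0 150.09 offset [[-13.0, -29.1, 6.7], [-13.0, -29.1, 6.7], [-12.9, -29.2, 6.7], [-12.9, -29.2, 6.7], [-12.8, -29.2, 6.7], [-12.7, -29.2, 6.7], [-12.7, -29.3, 6.7], [-12.6, -29.3, 6.7], [-12.6, -29.3, 6.7], [-12.5, -29.3, 6.7], [-12.4, -29.4, 6.7], [-12.4, -29.4, 6.7]] turn each -0.0021
```

```bash
python3 -m handwheel '{"offset":[[-13,-30,0],[-13,-30,0],[-13,-30,5],[-13,-30,9],[-13,-30,11],[-13,-30,11],[-13,-30,11],[-13,-30,11]],"turn":[-0.002,-0.002,-0.002,-0.002,-0.002,-0.002,-0.002,-0.002]}' >/dev/null;  python3 -m handwheel '{"offset":[[-13,-30,11],[-13,-30,10],[-13,-30,0],[-9,-21,0],[0,0,0],[0,0,0],[0,0,0],[0,0,0]],"turn":[-0.002,-0.002,-0.002,0,0,0,0,0]}'; python3 - <<'E'
from h import *
s,M=pose(); print(s["dq"].round(3))
c=viewer.camera("wrist"); im=c["color"];cv2.imwrite("pics/w4.png",im[:,:,::-1])
np.save("w4.npy",camT(c,s))
E
```

```text
t: 3.47
ee_pos: [0.5408, -0.3068, 0.1715]
tool_rot: [-0.0, 0.247, 0.969, 0.001]
force: [-0.1, 0.8, 0.1]
opening: 0.0921
t 3.47 pos [ 540.8 -306.8  171.5] yaw(x axis) 151.39 z [ 0.     0.001 -1.   ] F [-0.1  0.8  0.1] T [-0.02  0.02  0.01] op 92.1
[-0.003 -0.001  0.005  0.     0.002 -0.     0.002]
```

View pics/w4.png

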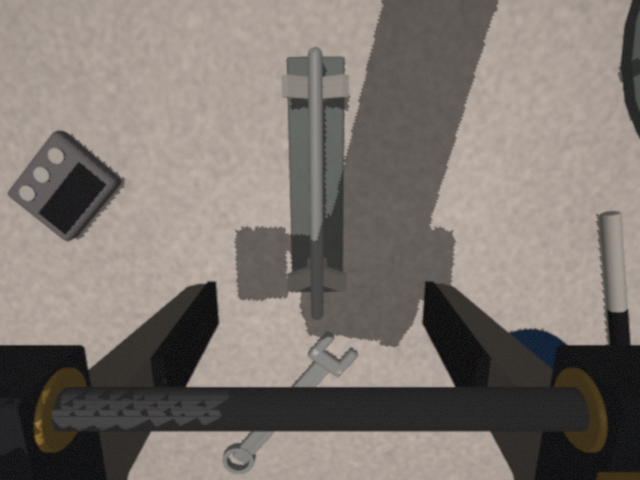

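```bash
python3 - <<'E'
from h import *
c=viewer.camera("wrist");T=np.load("w4.npy");s,M=pose()
a=pix2plane(c,T,315,48,.04);b=pix2plane(c,T,317.5,318,.04)
print(a,b,np.linalg.norm(a-b),(a+b)/2,np.degrees(np.arctan2(*(a-b)[1::-1])))
m=(a+b)/2; u=(a-b)/np.linalg.norm(a-b)
print("tool-frame mid",M.T@(m-s["ee_pos"]), "dir",M.T@u)
E
```

```text
t 3.57 pos [ 540.7 -307.3  171.7] yaw(x axis) 151.36 z [ 0.     0.001 -1.   ] F [0.3 0.4 0.3] T [ 0.   -0.03 -0.01] op 92.3
[ 0.42662228 -0.24811121  0.04      ] [ 0.60146176 -0.3419892   0.04      ] 0.19844878856444348 [ 0.51404202 -0.2950502   0.04      ] 151.76695054059502
tool-frame mid [ 0.02923982 -0.00213235  0.13170293] dir [ 9.99974308e-01 -7.16813524e-03  2.01700293e-05]
```

```bash
python3 -m handwheel '{"offset":[[5,-2,20],[0,0,30],[0,0,30],[0,0,30],[0,0,26],[0,0,14],[0,0,0],[0,0,0]],"turn":[-0.007,0,0,0,0,0,0,0]}';  python3 -m handwheel '{"offset":[[0,0,0],[0,0,0],[0,0,0],[0,0,0],[0,0,0],[0,0,0]],"turn":[0,0,0,0,0,0]}' 255 50; python3 -c "
from h import *
pose()"
```

```text
t: 4.23
ee_pos: [0.5348, -0.3083, 0.0217]
tool_rot: [-0.0, 0.245, 0.97, 0.0]
force: [-0.1, -0.0, 0.7]
opening: 0.0919
t: 4.73
ee_pos: [0.5348, -0.3087, 0.0221]
tool_rot: [0.0, 0.245, 0.969, -0.0]
force: [-0.2, 0.7, -0.6]
opening: 0.0539
t 4.73 pos [ 534.8 -308.7   22.1] yaw(x axis) 151.59 z [ 0.001 -0.    -1.   ] F [-0.2  0.7 -0.6] T [ 0.01  0.01 -0.02] op 53.9
```

```bash
python3 -m handwheel '{"offset":[[0,0,0],[0,0,0],[0,0,0],[0,0,0],[0,0,0],[0,0,0],[0,0,0],[0,0,0]],"turn":[0,0,0,0,0,0,0,0]}'; python3 - <<'E'
from h import *
s,M=pose(); print(s["q"].round(3))
c=viewer.camera("wrist"); im=c["color"];cv2.imwrite("pics/w5.png",im[:,:,::-1])
E
```

```text
t: 5.4
ee_pos: [0.5354, -0.3071, 0.0216]
tool_rot: [0.0, 0.245, 0.97, 0.001]
force: [1.0, 3.7, 1.3]
opening: 0.0087
t 5.40 pos [ 535.4 -307.1   21.6] yaw(x axis) 151.65 z [ 0.001  0.002 -1.   ] F [1.  3.7 1.3] T [ 0.82 -0.44 -0.03] op 8.7
[ 0.225  0.676  0.328  1.819 -0.321  0.7    1.809]
```

View pics/w5.png

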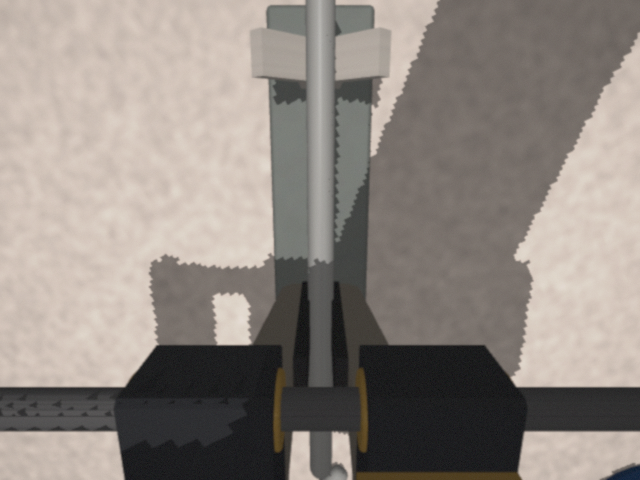

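```bash
python3 - <<'E'
from h import *
c=viewer.camera("top")
print("bucket",pix2plane(c,c["T"],335,153,.11)," marker",pix2plane(c,c["T"],307,170,.01))
a=np.radians(-36.8);C=np.array([.5805,.0749]);g=C+.195*np.array([np.cos(a),np.sin(a)])
print(g)
plan([*g,.17],143.2,11,start=([.5354,-.3071,.13],151.65))
E
```

```text
bucket [ 0.75098894 -0.2108762   0.11      ]  marker [ 0.71511741 -0.11283622  0.01      ]
[ 0.73664262 -0.0419096 ]
y0 151.65 offset [[-4.7, 29.9, -3.6], [-4.3, 30.0, -3.6], [-3.8, 30.0, -3.6], [-3.4, 30.1, -3.6], [-3.0, 30.1, -3.6], [-2.6, 30.1, -3.6], [-2.2, 30.2, -3.6], [-1.8, 30.2, -3.6], [-1.4, 30.2, -3.6], [-1.0, 30.2, -3.6], [-0.6, 30.3, -3.6]] turn each 0.0134
```

```bash
python3 -m handwheel '{"offset":[[0,0,-20],[0,0,-35],[0,0,-40],[0,15,-35],[-5,28,-15],[-4,30,-5],[-4,30,0],[-4,30,0]],"turn":[0,0,0,0.01,0.013,0.014,0.014,0.014]}';  python3 -m handwheel '{"offset":[[-3,30,0],[-3,30,0],[-2,30,0],[-2,30,0],[-2,30,0],[-1,30,0],[0,30,0],[0,18,0]],"turn":[0.014,0.014,0.013,0.013,0.013,0.013,0.01,0]}';python3 -m handwheel '{"offset":[[0,0,0],[0,0,0],[0,0,0],[0,0,0]],"turn":[0,0,0,0]}'; python3 -c "
from h import *
pose()
plan([.7366,-.0419,.17],143.2,2)"
```

```text
t: 6.17
ee_pos: [0.6161, -0.2023, 0.1724]
tool_rot: [0.001, 0.278, 0.961, -0.001]
force: [0.2, 0.6, -1.7]
opening: 0.0083
t: 6.83
ee_pos: [0.7574, -0.0189, 0.1707]
tool_rot: [-0.0, 0.319, 0.948, -0.0]
force: [-0.0, -0.2, -2.0]
opening: 0.0085
t: 7.17
ee_pos: [0.7554, -0.0246, 0.1716]
tool_rot: [-0.0, 0.321, 0.947, -0.001]
force: [0.2, 0.3, -0.6]
opening: 0.0082
t 7.17 pos [755.4 -24.6 171.6] yaw(x axis) 142.54 z [-0.001 -0.002 -1.   ] F [ 0.2  0.3 -0.6] T [-0.08  0.02  0.02] op 8.2
y0 142.54 offset [[2.2, -12.6, 0.8], [2.3, -12.6, 0.8]] turn each -0.0057
```

```bash
python3 -m handwheel '{"offset":[[2,-13,0],[2,-12,10],[0,0,25],[0,0,25],[0,0,11],[0,0,0],[0,0,0],[0,0,0]],"turn":[-0.006,-0.006,0,0,0,0,0,0]}';python3 - <<'E'
from h import *
c=viewer.camera("wrist")
s,M=pose()
c=viewer.camera("wrist"); im=c["color"];cv2.imwrite("pics/w6.png",im[:,:,::-1]); np.save("w6.npy",camT(c,s))
E
```

```text
t: 7.83
ee_pos: [0.7389, -0.0399, 0.1023]
tool_rot: [0.001, 0.314, 0.949, 0.0]
force: [-0.2, 0.3, -1.6]
opening: 0.0082
t 7.88 pos [739.1 -39.7 102.6] yaw(x axis) 143.39 z [ 0.003 -0.    -1.   ] F [ 0.2  0.1 -0.4] T [ 0.01  0.   -0.02] op 8.4
```

View pics/w6.png

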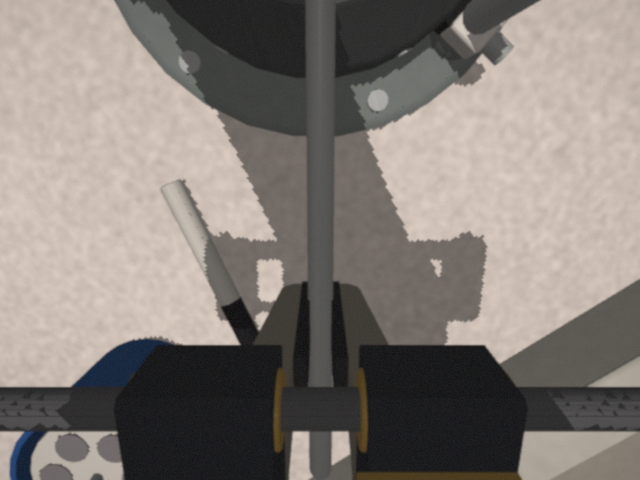

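```bash
python3 - <<'E'
from h import *
c=viewer.camera("scene"); im=c["color"];cv2.imwrite("pics/s6.png",im[:,:,::-1]); crop(im,340,155,470,265,6,"pics/s6c.png")
c=viewer.camera("top"); im=c["color"];cv2.imwrite("pics/t6.png",im[:,:,::-1]); crop(im,215,130,315,230,6,"pics/t6c.png")
E
```

```text
(no output)
```

View pics/s6c.png

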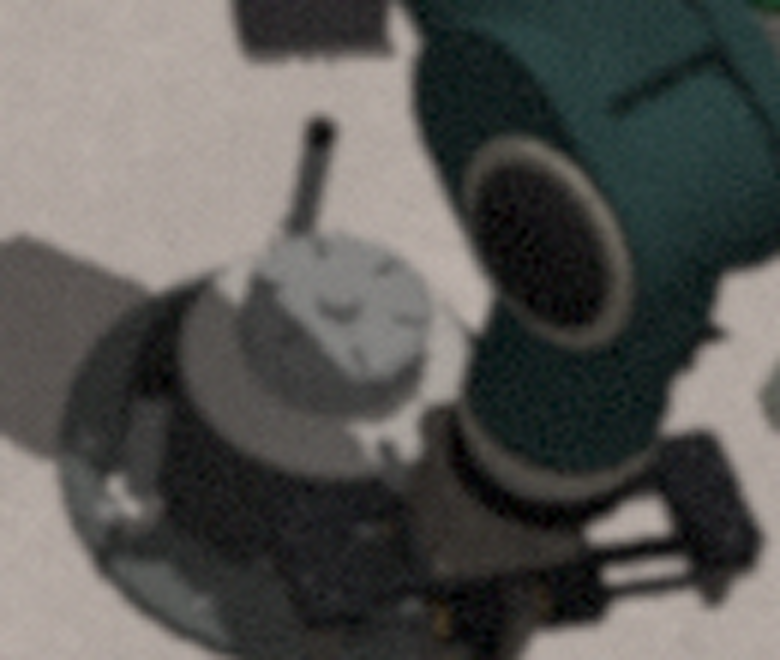

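View pics/t6c.png

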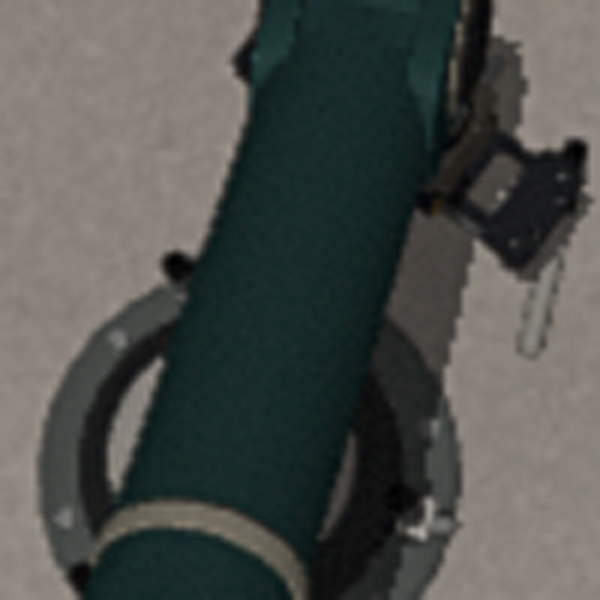

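```bash
python3 - <<'E'
from h import *
im=cv2.imread("pics/w6.png")[:,:,::-1]
crop(im,100,0,500,150,2,"pics/w6c.png")
E
```

```text
(no output)
```

View pics/w6c.png

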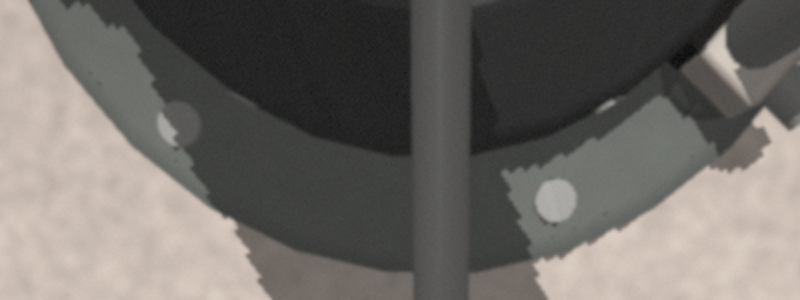

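```bash
python3 - <<'E'
from h import *
from scipy.optimize import least_squares
c=viewer.camera("wrist");T=np.load("w6.npy");s,M=pose()
P=[(62,60),(133,147),(210,206),(300,248),(390,270),(520,262),(600,235),(665,195),(712,158)]
Q=np.array([pix2plane(c,T,(u+.5)/2-.5+100,(v+.5)/2-.5,.012)[:2] for u,v in P])
f=least_squares(lambda p:np.hypot(*(Q-p).T)-.125,[.58,.07]);print(f.x,f.fun.round(4))
# bar line via pixels: two points on axis at z
z=s["ee_pos"][2]+.0184
a=pix2plane(c,T,320,5,z);b=pix2plane(c,T,319.5,270,z)
u=(a-b)[:2]/np.linalg.norm((a-b)[:2]);print("bar yaw",np.degrees(np.arctan2(u[1],u[0])))
n=np.array([u[1],-u[0]])
for C in [f.x,[.5805,.0749]]: print("lateral of centre from bar (tool y)",(np.array(C)-b[:2])@n*1000,"along from tcp",(np.array(C)-s["ee_pos"][:2])@u*1000)
E
```

```text
t 8.08 pos [738.5 -39.2 101.8] yaw(x axis) 143.41 z [ 0.002  0.    -1.   ] F [-0.2 -0.3 -1.3] T [-0.03 -0.03 -0.03] op 8.3
[0.5793229  0.07508596] [-0.0003  0.0002 -0.     -0.0003  0.0003  0.0003  0.0004 -0.0004 -0.0004]
bar yaw 143.25262432331462
lateral of centre from bar (tool y) -2.991878227606368 along from tcp 195.93383401542133
lateral of centre from bar (tool y) -2.4366400231191907 along from tcp 194.87938526566765
```

```bash
python3 -m handwheel '{"offset":[[6,-2.6,1],[10,0,0],[4,0,0],[0,0,0],[0,0,0]],"turn":[0,0,0,0,0]}';python3 - <<'E'
from h import *
s,M=pose()
C=np.array([.580,.075,0]);d=M.T@(C-s["ee_pos"]);print(d*1000)
E
```

```text
t: 8.5
ee_pos: [0.7201, -0.0287, 0.0998]
tool_rot: [0.0, 0.314, 0.95, 0.0]
force: [0.5, 0.8, -0.4]
opening: 0.0082
t 8.50 pos [720.1 -28.7  99.8] yaw(x axis) 143.45 z [ 0.  0. -1.] F [ 0.5  0.8 -0.4] T [-0.02 -0.04  0.03] op 8.2
[174.30704862  -0.1766937   99.83830202]
```

```bash
python3 -m handwheel '{"offset":[[4,0,-0.7],[4,0,0],[4,0,0],[3,0,0],[0,0,0]],"turn":[0.004,0,0,0,0]}';python3 - <<'E'
from h import *
s,M=pose()
C=np.array([.580,.075,0]);d=M.T@(C-s["ee_pos"]);print(d*1000,M.T@s["force"])
E
```

```text
t: 8.92
ee_pos: [0.7077, -0.0197, 0.1002]
tool_rot: [-0.0, 0.316, 0.949, 0.0]
force: [-0.1, 0.7, -1.8]
opening: 0.0084
t 8.92 pos [707.7 -19.7 100.2] yaw(x axis) 143.20 z [-0.     0.001 -1.   ] F [-0.1  0.7 -1.8] T [ 0.03 -0.02 -0.01] op 8.4
[158.88539864  -0.70603926 100.35571367] [0.50867629 0.49137755 1.8346544 ]
```

```bash
python3 -m handwheel '{"offset":[[4,-0.5,0],[4,0,0],[4,0,0],[3,0,0],[0,0,0]],"turn":[0,0,0,0,0]}';python3 - <<'E'
from h import *
s,M=pose()
C=np.array([.580,.075,0]);d=M.T@(C-s["ee_pos"]);print(d*1000,M.T@s["force"])
c=viewer.camera("scene"); im=c["color"]; crop(im,340,155,470,265,6,"pics/s7c.png")
E
```

```text
t: 9.33
ee_pos: [0.6954, -0.0111, 0.1003]
tool_rot: [-0.0, 0.316, 0.949, 0.0]
force: [0.8, 0.2, -1.8]
opening: 0.0086
t 9.33 pos [695.4 -11.1 100.3] yaw(x axis) 143.20 z [-0.     0.001 -1.   ] F [ 0.8  0.2 -1.8] T [-0.07 -0.03 -0.05] op 8.6
[143.91502519  -0.20151696 100.40214079] [-0.52749324  0.69567837  1.79310536]
```

View pics/s7c.png

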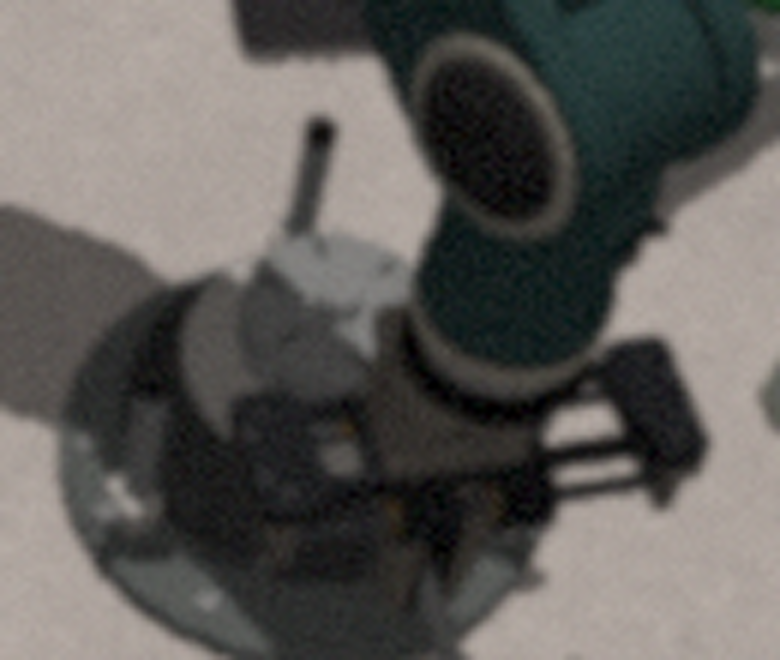

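```bash
cat >> h.py <<'E'
C=np.array([.580,.075,0])
def chk():
    s,M=pose(); d=M.T@(C-s["ee_pos"]); F=M.T@s["force"]
    o=s["ee_pos"]-C
    print("toolframe centre",(d*1000).round(1),"theta %.1f"%np.degrees(np.arctan2(o[1],o[0])),"Ftool",F.round(1),"tq axis %.2f"%(np.cross(o,s["force"])[2]+s["torque"][2]),"q",s["q"].round(2))
E
python3 -m handwheel '{"offset":[[0.1,-4.3,0],[0.26,-8.6,0],[0.26,-8.6,0],[0.26,-8.6,0],[0.26,-8.6,0],[0.26,-8.6,0],[0.26,-8.6,0],[0.26,-8.6,0]],"turn":[0.03,0.06,0.06,0.06,0.06,0.06,0.06,0.06]}'; python3 -c "
from h import *
chk()"
```

```text
t: 10.05
ee_pos: [0.6493, -0.0519, 0.1012]
tool_rot: [0.002, 0.522, 0.853, 0.002]
force: [5.1, 3.6, -2.1]
opening: 0.0083
t 10.05 pos [649.3 -51.9 101.2] yaw(x axis) 117.13 z [ 0.006  0.002 -1.   ] F [ 5.1  3.6 -2.1] T [ 0.72 -1.14 -0.29] op 8.3
toolframe centre [144.6  -4.4 101. ] theta -61.4 Ftool [0.9 6.1 2.1] tq axis 0.60 q [-0.32  0.63  0.49  1.71 -0.37  0.89  0.8 ]
```

```bash
python3 -m handwheel '{"offset":[[0.26,-8.6,0],[0.26,-8.6,0],[0.26,-8.6,0],[0.26,-8.6,0],[0.26,-8.6,0],[0.26,-8.6,0],[0.26,-8.6,0],[0.26,-8.6,0]],"turn":[0.06,0.06,0.06,0.06,0.06,0.06,0.06,0.06]}'; python3 -c "
from h import *
chk()"
```

```text
t: 10.72
ee_pos: [0.5835, -0.0691, 0.1014]
tool_rot: [0.002, 0.71, 0.705, 0.002]
force: [6.2, 1.7, -2.7]
opening: 0.0084
t 10.72 pos [583.5 -69.1 101.4] yaw(x axis) 89.59 z [ 0.007  0.    -1.   ] F [ 6.2  1.7 -2.7] T [ 0.2  -1.37 -0.26] op 8.4
toolframe centre [144.1  -5.2 101.4] theta -88.6 Ftool [1.8 6.1 2.7] tq axis 0.63 q [-0.41  0.56  0.62  1.88 -0.43  0.83  0.43]
```

```bash
python3 -m handwheel '{"offset":[[0.2,-5.7,0],[0.1,-4.3,0],[0.1,-4.3,0],[0,0,0],[0,0,0]],"turn":[0.04,0.03,0.03,0,0]}'; python3 -c "
from h import *
chk()"
```

```text
t: 11.13
ee_pos: [0.5695, -0.0686, 0.1016]
tool_rot: [0.003, 0.743, 0.669, 0.002]
force: [5.7, 1.4, -1.6]
opening: 0.0083
t 11.13 pos [569.5 -68.6 101.6] yaw(x axis) 84.02 z [ 0.007 -0.001 -1.   ] F [ 5.7  1.4 -1.6] T [-0.01 -1.19 -0.26] op 8.3
toolframe centre [143.9  -5.3 101.6] theta -94.2 Ftool [2.  5.6 1.6] tq axis 0.55 q [-0.44  0.54  0.65  1.92 -0.45  0.82  0.35]
```

```bash
python3 - <<'E'
from h import *
s,M=pose()
c=viewer.camera("wrist"); im=c["color"];cv2.imwrite("pics/w8.png",im[:,:,::-1]); np.save("w8.npy",camT(c,s))
E
```

```text
t 11.13 pos [569.5 -68.6 101.6] yaw(x axis) 84.02 z [ 0.007 -0.001 -1.   ] F [ 5.7  1.4 -1.6] T [-0.01 -1.19 -0.26] op 8.3
```

View pics/w8.png

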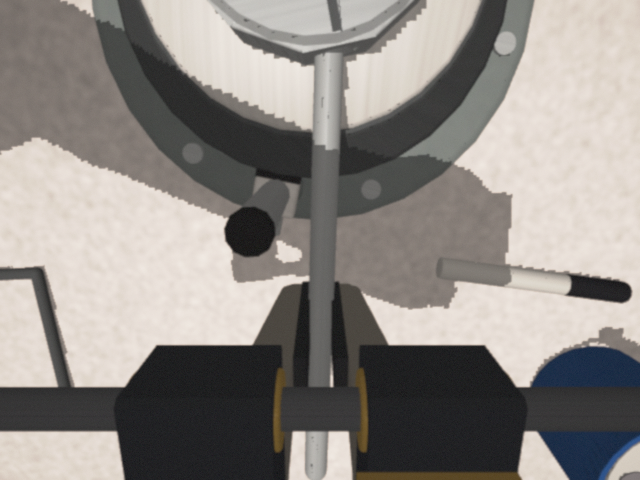

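```bash
python3 - <<'E'
from h import *
im=cv2.imread("pics/w8.png")[:,:,::-1]
crop(im,230,0,430,130,4,"pics/w8c.png")
c=viewer.camera("wrist");T=np.load("w8.npy");s,M=pose()
z=s["ee_pos"][2]+.0184
a=pix2plane(c,T,327,60,z);b=pix2plane(c,T,323,240,z);d=a-b
print("bar yaw",np.degrees(np.arctan2(d[1],d[0])), M.T@(a-s["ee_pos"]),M.T@(b-s["ee_pos"]))
E
```

```text
t 11.23 pos [569.6 -68.6 101.5] yaw(x axis) 84.03 z [ 0.007 -0.001 -1.   ] F [ 5.8  0.8 -2.9] T [ 0.   -1.18 -0.23] op 8.5
bar yaw 82.88121028360199 [ 0.09758102  0.00142823 -0.01837102] [ 0.03404251  0.00015802 -0.01839251]
```

View pics/w8c.png

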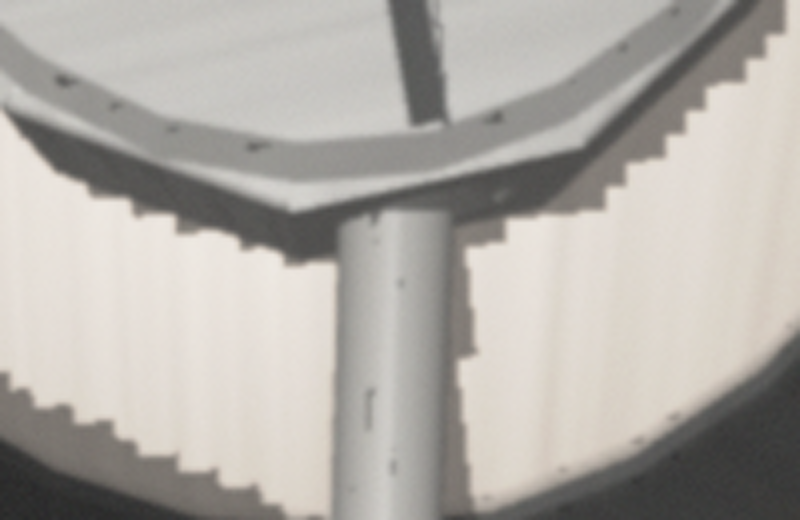

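```bash
python3 - <<'E'
from h import *
c=viewer.camera("wrist");T=np.load("w8.npy");s,M=pose()
f=lambda U,V,z: pix2plane(c,T,(U+.5)/4-.5+230,(V+.5)/4-.5,z)
tf=lambda p:((M.T@(p-s["ee_pos"]))*1000).round(2)
a=f(407,2,.133);b=f(428,120,.133);d=b-a;print("groove",tf(a),tf(b),np.degrees(np.arctan2(d[1],d[0])), np.degrees(np.arctan2(*(b-C)[1::-1])))
for p in [(295,198),(585,140)]: q=f(*p,.133);print("corner",tf(q),np.hypot(*(q-C)[:2]),np.degrees(np.arctan2(*(q-C)[1::-1])))
print("C",tf(C))
E
```

```text
t 11.28 pos [569.6 -68.6 101.5] yaw(x axis) 84.02 z [ 0.007 -0.001 -1.   ] F [ 5.5  0.3 -1.6] T [ 0.03 -1.19 -0.2 ] op 8.1
groove [112.31   2.49 -31.47] [104.25   4.15 -31.46] -84.31947917530171 -83.82460735580547
corner [ 98.75  -6.08 -31.53] 0.045215800973503646 -98.11997256756837
corner [102.87  16.23 -31.38] 0.04595747526122399 -69.31378951235573
C [143.91  -5.29 101.49]
```

```bash
python3 - <<'E'
from h import *
c=viewer.camera("wrist");T=c["tool_from_camera"]
for v in (470,475,480):
    d=T[:3,:3]@np.array([(316-c["cx"])/c["fx"],-(v-c["cy"])/c["fy"],-1]);o=T[:3,3]
    print(v,(o+d*(-.0184-o[2])/d[2])*1000)
for n in ("w5","w6","w8"):
    im=cv2.imread(f"pics/{n}.png")[:,:,::-1]; crop(im,280,400,360,480,3,f"pics/{n}e.png")
cv2.imwrite("pics/ends.png",np.hstack([cv2.imread(f"pics/{n}e.png") for n in ("w5","w6","w8")]))
E
```

```text
470 [-73.1098537   -2.74462032 -18.4       ]
475 [-75.87166789  -2.75239248 -18.4       ]
480 [-78.65529795  -2.76022603 -18.4       ]
```

View pics/ends.png

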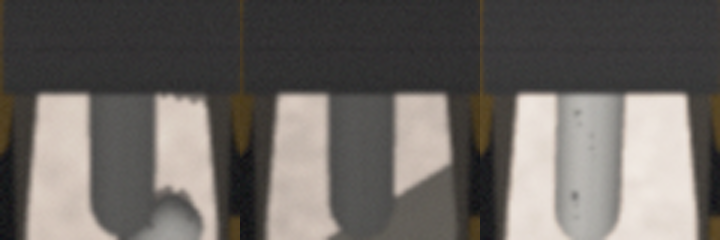

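```bash
python3 -m handwheel '{"offset":[[0,6,0],[0,6,0],[-4,0,0],[-8,0,0],[-12,0,0],[-16,0,0],[-4,0,0]],"turn":[-0.05,-0.05,0,0,0,0,0]}'; python3 -c "
from h import *
chk()
s,M=pose()
c=viewer.camera('wrist'); im=c['color'];cv2.imwrite('pics/w9.png',im[:,:,::-1]); np.save('w9.npy',camT(c,s))
"
```

```text
t: 11.92
ee_pos: [0.5767, -0.118, 0.1004]
tool_rot: [0.0, 0.71, 0.705, -0.001]
force: [-0.6, -1.3, -1.9]
opening: 0.0086
t 11.92 pos [ 576.7 -118.   100.4] yaw(x axis) 89.59 z [-0.002 -0.002 -1.   ] F [-0.6 -1.3 -1.9] T [-0.17  0.11 -0.02] op 8.6
toolframe centre [193.3   2.1  99.9] theta -91.0 Ftool [-1.3 -0.6  1.9] tq axis -0.14 q [-0.33  0.57  0.62  1.88 -0.43  0.84  0.51]
t 11.92 pos [ 576.7 -118.   100.4] yaw(x axis) 89.59 z [-0.002 -0.002 -1.   ] F [-0.6 -1.3 -1.9] T [-0.17  0.11 -0.02] op 8.6
```

View pics/w9.png

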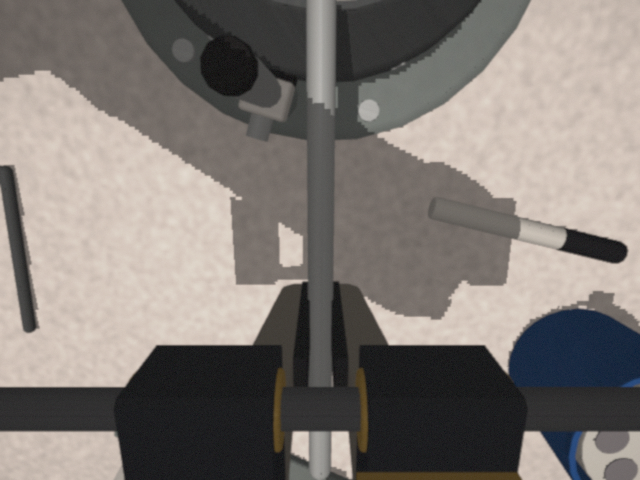

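```bash
python3 -m handwheel '{"offset":[[0,0,-30],[1,22,-30],[1,22,-25],[4,22,-15],[6,21,0],[6,21,0],[7,20,0],[7,20,0]],"turn":[0,-0.117,-0.117,-0.117,-0.117,-0.117,-0.117,-0.117]}'>/dev/null; python3 -m handwheel '{"offset":[[7,18.5,0],[6,18,0],[4,17.5,0],[0,0,0],[0,0,0],[0,0,0]],"turn":[-0.117,-0.117,-0.117,0,0,0]}'; python3 -c "
from h import *
chk()
s,M=pose()
c=viewer.camera('wrist'); im=c['color'];cv2.imwrite('pics/w10.png',im[:,:,::-1]); np.save('w10.npy',camT(c,s))
"
```

```text
t: 13.13
ee_pos: [0.7179, 0.0142, 0.2]
tool_rot: [-0.0, 0.202, 0.979, -0.001]
force: [-0.6, -0.9, -1.6]
opening: 0.0085
t 13.13 pos [717.9  14.2 200. ] yaw(x axis) 156.65 z [-0.001 -0.001 -1.   ] F [-0.6 -0.9 -1.6] T [-0.03 -0.03 -0.  ] op 8.5
toolframe centre [150.6   1.5 200. ] theta -23.8 Ftool [ 0.3 -1.   1.6] tq axis -0.16 q [-0.31  0.61  0.37  1.45 -0.23  1.13  1.26]
t 13.13 pos [717.9  14.2 200. ] yaw(x axis) 156.65 z [-0.001 -0.001 -1.   ] F [-0.6 -0.9 -1.6] T [-0.03 -0.03 -0.  ] op 8.5
```

View pics/w10.png

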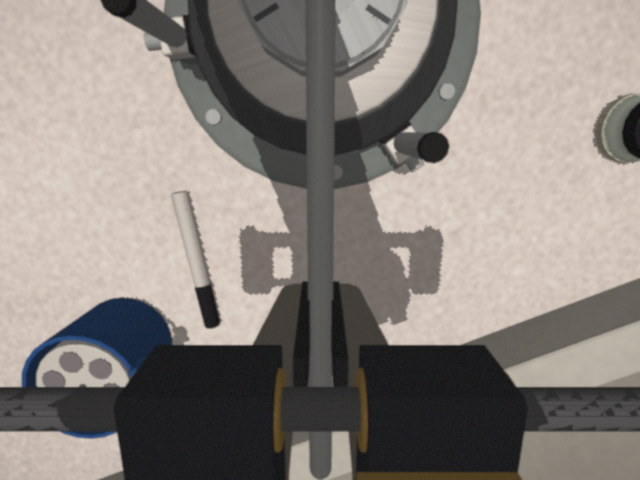

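```bash
python3 - <<'E'
from h import *
im=cv2.imread("pics/w10.png")[:,:,::-1]
crop(im,230,0,420,90,4,"pics/w10c.png")
E
```

```text
(no output)
```

View pics/w10c.png

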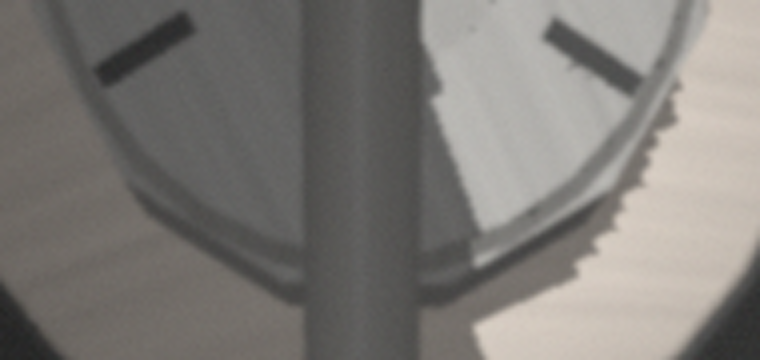

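```bash
python3 - <<'E'
from h import *
c=viewer.camera("wrist");T=np.load("w10.npy");s,M=pose()
f=lambda U,V,z: pix2plane(c,T,(U+.5)/4-.5+230,(V+.5)/4-.5,z)
tf=lambda p:((M.T@(p-s["ee_pos"]))*1000).round(2)
L=[f(*p,.133) for p in [(100,77),(190,20)]];Rr=[f(*p,.133) for p in [(638,88),(548,27)]]
for a,b in (L,Rr):
    d=a-b;print(np.degrees(np.arctan2(d[1],d[0])),np.degrees(np.arctan2(*(a-C)[1::-1])),np.hypot(*(a-C)[:2]))
# intersection = centre
A=np.array([(L[0]-L[1])[:2],-(Rr[0]-Rr[1])[:2]]).T
t=np.linalg.solve(A,(Rr[1]-L[1])[:2]);print("cen",L[1][:2]+t[0]*(L[0]-L[1])[:2])
z=s["ee_pos"][2]+.0184
a=pix2plane(c,T,321,5,z);b=pix2plane(c,T,319,270,z);print("bar",tf(a),tf(b),tf(C))
E
```

```text
t 13.23 pos [718.2  14.  200.3] yaw(x axis) 156.67 z [-0.    -0.001 -1.   ] F [ 0.1 -0.5 -2.1] T [-0.1   0.01 -0.02] op 8.5
-84.19414464685472 -84.00034513359735 0.04041104660937826
35.82230374413097 35.389196125412994 0.04068867346968685
cen [0.58016393 0.074739  ]
bar [115.28   0.48 -18.41] [ 23.08  -0.29 -18.4 ] [151.06   1.61 200.31]
```

```bash
python3 -m handwheel '{"offset":[[-14,0,0],[-20,0,5],[-9,0,30],[0,0,35],[0,0,24],[0,0,6],[0,0,0],[0,0,0]],"turn":[0.007,0,0,0,0,0,0,0]}'; python3 -c "
from h import *
chk()"
```

```text
t: 13.9
ee_pos: [0.7588, -0.0016, 0.1016]
tool_rot: [0.001, 0.204, 0.979, -0.0]
force: [-0.2, -0.4, -1.0]
opening: 0.0085
t 13.90 pos [758.8  -1.6 101.6] yaw(x axis) 156.44 z [ 0.001 -0.001 -1.   ] F [-0.2 -0.4 -1. ] T [ 0.04 -0.07  0.01] op 8.5
toolframe centre [194.7  -1.3 101.3] theta -23.2 Ftool [-0.  -0.5  1. ] tq axis -0.08 q [-0.25  0.78  0.34  1.39 -0.28  1.02  1.31]
```

```bash
python3 -m handwheel '{"offset":[[6,-2.2,1],[10,0,0],[10,0,0],[4,0,0],[4,0,0],[4,0,0],[0,0,0]],"turn":[0.003,0,0,0,0,0,0]}'; python3 -c "
from h import *
chk()"
```

```text
t: 14.48
ee_pos: [0.7224, 0.0129, 0.1002]
tool_rot: [0.0, 0.205, 0.979, 0.0]
force: [-0.5, 0.2, -1.5]
opening: 0.0085
t 14.48 pos [722.4  12.9 100.2] yaw(x axis) 156.36 z [ 0.001  0.    -1.   ] F [-0.5  0.2 -1.5] T [-0.01 -0.05 -0.02] op 8.5
toolframe centre [155.4  -0.3 100.1] theta -23.6 Ftool [ 0.5 -0.1  1.5] tq axis -0.03 q [-0.29  0.72  0.34  1.5  -0.27  0.96  1.29]
```

```bash
python3 -m handwheel '{"offset":[[4,-0.8,0],[4,0,0],[4,0,0],[2,0,0],[0,0,0]],"turn":[0,0,0,0,0]}'; python3 -c "
from h import *
chk()"
```

```text
t: 14.9
ee_pos: [0.709, 0.0176, 0.0993]
tool_rot: [-0.0, 0.205, 0.979, 0.0]
force: [0.7, 0.9, -1.5]
opening: 0.0086
t 14.90 pos [709.   17.6  99.3] yaw(x axis) 156.36 z [-0.  0. -1.] F [ 0.7  0.9 -1.5] T [-0.01 -0.11  0.02] op 8.6
toolframe centre [141.1   0.8  99.3] theta -24.0 Ftool [-0.3  1.1  1.5] tq axis 0.17 q [-0.3   0.7   0.34  1.54 -0.27  0.95  1.29]
```

```bash
python3 -m handwheel '{"offset":[[0.1,-4.2,0],[0.1,-5.6,0],[0.1,-5.6,0],[0.1,-5.6,0],[0.1,-5.6,0],[0.1,-5.6,0],[0.1,-5.6,0],[0.1,-5.6,0]],"turn":[0.03,0.04,0.04,0.04,0.04,0.04,0.04,0.04]}'; python3 -c "
from h import *
chk()"
```

```text
t: 15.57
ee_pos: [0.6877, -0.0169, 0.0998]
tool_rot: [0.001, 0.355, 0.935, 0.002]
force: [2.8, 4.9, -2.2]
opening: 0.0088
t 15.57 pos [687.7 -16.9  99.8] yaw(x axis) 138.44 z [ 0.004  0.003 -1.   ] F [ 2.8  4.9 -2.2] T [ 0.96 -0.83 -0.21] op 8.8
toolframe centre [141.6  -3.2  99.7] theta -40.5 Ftool [1.1 5.5 2.2] tq axis 0.57 q [-0.31  0.67  0.42  1.61 -0.33  0.92  1.07]
```

```bash
python3 -m handwheel '{"offset":[[0.1,-5.0,0],[0.1,-5.0,0],[0.1,-4.2,0],[0.1,-4.2,0]],"turn":[0.03,0.03,0.03,0.03]}'; python3 -c "
from h import *
chk()"
```

```text
t: 15.9
ee_pos: [0.6751, -0.0298, 0.1]
tool_rot: [0.002, 0.41, 0.912, 0.002]
force: [4.5, 4.7, -1.6]
opening: 0.0085
t 15.90 pos [675.1 -29.8 100. ] yaw(x axis) 131.57 z [ 0.005  0.003 -1.   ] F [ 4.5  4.7 -1.6] T [ 0.93 -0.92 -0.21] op 8.5
toolframe centre [141.6  -2.2  99.9] theta -47.8 Ftool [0.6 6.5 1.6] tq axis 0.71 q [-0.31  0.66  0.45  1.65 -0.35  0.91  0.99]
```

```bash
python3 -m handwheel '{"offset":[[0.1,-4.2,0],[0.1,-4.2,0],[0.1,-4.2,0],[0.1,-4.2,0]],"turn":[0.03,0.03,0.03,0.03]}'; python3 -c "
from h import *
chk()"
```

```text
t: 16.23
ee_pos: [0.6621, -0.0403, 0.1001]
tool_rot: [0.002, 0.464, 0.886, 0.002]
force: [4.2, 5.1, -1.7]
opening: 0.0087
t 16.23 pos [662.1 -40.3 100.1] yaw(x axis) 124.69 z [ 0.005  0.003 -1.   ] F [ 4.2  5.1 -1.7] T [ 1.   -1.17 -0.26] op 8.7
toolframe centre [141.6  -2.5  99.9] theta -54.5 Ftool [1.8 6.4 1.8] tq axis 0.64 q [-0.32  0.65  0.48  1.68 -0.37  0.9   0.91]
```

```bash
python3 -m handwheel '{"offset":[[0.1,-4.2,0],[0.1,-4.2,0],[0.1,-4.2,0],[0.1,-4.2,0]],"turn":[0.03,0.03,0.03,0.03]}'; python3 -c "
from h import *
chk()"
```

```text
t: 16.57
ee_pos: [0.6502, -0.0478, 0.1009]
tool_rot: [0.004, 0.516, 0.857, 0.004]
force: [10.8, 6.4, -1.7]
opening: 0.0087
t 16.57 pos [650.2 -47.8 100.9] yaw(x axis) 117.87 z [ 0.01   0.003 -1.   ] F [10.8  6.4 -1.7] T [ 1.31 -2.33 -0.19] op 8.7
toolframe centre [141.6  -5.7 100.5] theta -60.3 Ftool [ 0.7 12.5  1.8] tq axis 1.58 q [-0.34  0.63  0.51  1.72 -0.39  0.88  0.82]
```

```bash
python3 -m handwheel '{"offset":[[0.1,-4.2,0],[0.1,-4.2,0],[0.1,-4.2,0],[0.1,-4.2,0]],"turn":[0.03,0.03,0.03,0.03]}'; python3 -c "
from h import *
chk()"
```

```text
t: 16.9
ee_pos: [0.6381, -0.0537, 0.102]
tool_rot: [0.006, 0.566, 0.824, 0.006]
force: [17.9, 7.3, -3.3]
opening: 0.0083
t 16.90 pos [638.1 -53.7 102. ] yaw(x axis) 111.07 z [ 0.017  0.003 -1.   ] F [17.9  7.3 -3.3] T [ 1.61 -3.79 -0.07] op 8.3
toolframe centre [141.3  -9.7 101.4] theta -65.7 Ftool [ 0.4 19.3  3.6] tq axis 2.65 q [-0.36  0.62  0.54  1.76 -0.41  0.87  0.74]
```

```bash
python3 -m handwheel '{"offset":[[-0.1,8,0],[0,0,0],[0,0,0],[0,0,0]],"turn":[-0.04,0,0,0]}'; python3 -c "
from h import *
chk()"
```

```text
t: 17.23
ee_pos: [0.6428, -0.0522, 0.1011]
tool_rot: [0.004, 0.549, 0.836, 0.004]
force: [10.4, 5.0, -1.4]
opening: 0.0085
t 17.23 pos [642.8 -52.2 101.1] yaw(x axis) 113.40 z [ 0.011  0.002 -1.   ] F [10.4  5.  -1.4] T [ 1.04 -2.23 -0.14] op 8.5
toolframe centre [141.9  -8.2 100.7] theta -63.7 Ftool [ 0.4 11.5  1.5] tq axis 1.49 q [-0.35  0.62  0.53  1.74 -0.4   0.88  0.76]
```

```bash
python3 -m handwheel '{"offset":[[-0.1,7,0],[0,7,0],[0,0,0]],"turn":[-0.03,-0.04,0]}'; python3 -c "
from h import *
chk()
s,M=pose()
c=viewer.camera('wrist'); im=c['color'];cv2.imwrite('pics/w11.png',im[:,:,::-1]); np.save('w11.npy',camT(c,s))"
```

```text
t: 17.48
ee_pos: [0.6526, -0.0475, 0.0998]
tool_rot: [0.001, 0.519, 0.855, 0.001]
force: [3.8, 4.4, -1.6]
opening: 0.0084
t 17.48 pos [652.6 -47.5  99.8] yaw(x axis) 117.50 z [ 0.003  0.001 -1.   ] F [ 3.8  4.4 -1.6] T [ 0.68 -0.75 -0.01] op 8.4
toolframe centre [142.2  -8.2  99.7] theta -59.4 Ftool [2.2 5.4 1.7] tq axis 0.78 q [-0.34  0.64  0.51  1.71 -0.39  0.89  0.81]
t 17.48 pos [652.6 -47.5  99.8] yaw(x axis) 117.50 z [ 0.003  0.001 -1.   ] F [ 3.8  4.4 -1.6] T [ 0.68 -0.75 -0.01] op 8.4
```

View pics/w11.png

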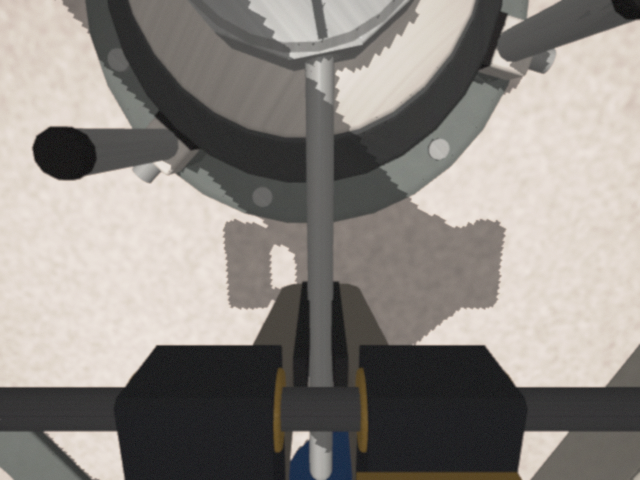

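```bash
python3 -m handwheel '{"offset":[[0,6,0],[0,2,0],[-4,0,0],[-8,0,0],[-12,0,0],[-16,0,0],[-6,0,0],[0,0,0]],"turn":[-0.01,0,0,0,0,0,0,0]}'; python3 -c "
from h import *
chk()
c=viewer.camera('wrist');T=np.load('w11.npy')
b=pix2plane(c,T,323,36,.132);a=pix2plane(c,T,316,1,.132);d=b-a;print(np.degrees(np.arctan2(*(b-C)[1::-1])),np.degrees(np.arctan2(d[1],d[0])))
"
```

```text
t: 18.2
ee_pos: [0.6794, -0.0907, 0.0996]
tool_rot: [0.001, 0.517, 0.856, -0.001]
force: [-0.4, -0.2, -1.4]
opening: 0.0084
t 18.20 pos [679.4 -90.7  99.6] yaw(x axis) 117.68 z [ 0.001 -0.003 -1.   ] F [-0.4 -0.2 -1.4] T [-0.12  0.03  0.04] op 8.4
toolframe centre [193.2 -11.   99. ] theta -59.0 Ftool [-0.  -0.4  1.4] tq axis -0.04 q [-0.26  0.69  0.51  1.62 -0.39  0.94  0.87]
-51.07303583539051 -50.03349221687153
```

```bash
python3 - <<'E'
from h import *
plan([.5354,-.3071,.17],151.65,12,start=([.6794,-.0907,.17],117.68))
E
```

```text
y0 117.68 offset [[-10.4, -19.0, -0.0], [-9.4, -19.5, -0.0], [-8.5, -19.9, -0.0], [-7.5, -20.3, -0.0], [-6.5, -20.7, -0.0], [-5.4, -21.0, -0.0], [-4.4, -21.2, -0.0], [-3.3, -21.4, -0.0], [-2.3, -21.5, -0.0], [-1.2, -21.6, -0.0], [-0.1, -21.7, -0.0], [0.9, -21.6, -0.0]] turn each -0.0494
```

```bash
python3 -m handwheel '{"offset":[[-4,0,-30],[0,0,-40],[-10.4,-19,0],[-9.4,-19.5,0],[-8.5,-19.9,0],[-7.5,-20.3,0],[-6.5,-20.7,0],[-5.4,-21,0]],"turn":[0,0,-0.0494,-0.0494,-0.0494,-0.0494,-0.0494,-0.0494]}'>/dev/null; python3 -m handwheel '{"offset":[[-4.4,-21.2,0],[-3.3,-21.4,0],[-2.3,-21.5,0],[-1.2,-21.6,0],[-0.1,-21.7,0],[0.9,-21.6,0],[0,0,0],[0,0,0]],"turn":[-0.0494,-0.0494,-0.0494,-0.0494,-0.0494,-0.0494,0,0]}'; python3 -m handwheel '{"offset":[[0,0,0],[0,0,0],[0,0,0]],"turn":[0,0,0]}'; python3 - <<'E'
from h import *
s,M=pose()
c=viewer.camera('wrist'); im=c['color'];cv2.imwrite('pics/w12.png',im[:,:,::-1]); np.save('w12.npy',camT(c,s))
plan([.5354,-.3071,.17],151.65,1)
E
```

```text
t: 19.58
ee_pos: [0.5371, -0.3078, 0.1695]
tool_rot: [0.0, 0.244, 0.97, 0.0]
force: [-0.3, 0.1, -1.9]
opening: 0.0085
t: 19.83
ee_pos: [0.5388, -0.3054, 0.1691]
tool_rot: [-0.0, 0.242, 0.97, 0.0]
force: [0.7, 0.1, -1.7]
opening: 0.0081
t 19.83 pos [ 538.8 -305.4  169.1] yaw(x axis) 152.04 z [ 0.     0.001 -1.   ] F [ 0.7  0.1 -1.7] T [ 0.03  0.02 -0.02] op 8.1
y0 152.02 offset [[2.3, -2.9, -0.9]] turn each 0.0065
```

View pics/w12.png

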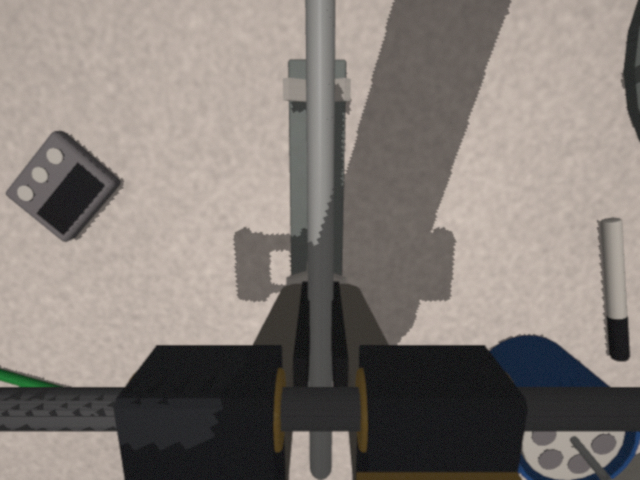

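```bash
python3 -m handwheel '{"offset":[[2.3,-2.9,15],[0,0,30],[0,0,30],[0,0,30],[0,0,12],[0,0,0],[0,0,0]],"turn":[0.0065,0,0,0,0,0,0]}'; python3 -c "
from h import *
pose()
plan([.5354,-.3071,.0216],151.65,1)"
```

```text
t: 20.47
ee_pos: [0.5349, -0.3084, 0.0525]
tool_rot: [-0.0, 0.246, 0.969, -0.0]
force: [-0.2, -0.5, -0.5]
opening: 0.0086
t 20.47 pos [ 534.9 -308.4   52.5] yaw(x axis) 151.57 z [-0. -0. -1.] F [-0.2 -0.5 -0.5] T [-0.04 -0.01 -0.08] op 8.6
y0 151.57 offset [[0.2, 1.3, 30.9]] turn each -0.0014
```

```bash
python3 -m handwheel '{"offset":[[0,1.2,10],[0,0,10],[0,0,6],[0,0,4],[0,0,0],[0,0,0]],"turn":[0,0,0,0,0,0]}'; python3 -c "
from h import *
pose()
plan([.5354,-.3071,.0216],151.65,1)"
```

```text
t: 20.97
ee_pos: [0.5352, -0.3074, 0.0223]
tool_rot: [0.0, 0.246, 0.969, 0.0]
force: [1.3, 0.7, -0.4]
opening: 0.0083
t 20.97 pos [ 535.2 -307.4   22.3] yaw(x axis) 151.54 z [ 0.  0. -1.] F [ 1.3  0.7 -0.4] T [-0.03 -0.01  0.03] op 8.3
y0 151.54 offset [[0.0, 0.3, 0.7]] turn each -0.0019
```

Now release (descend 0.7 mm more) and rise.

```bash
python3 -m handwheel '{"offset":[[0,0.3,0.7],[0,0,0],[0,0,0]],"turn":[0,0,0]}'; python3 -m handwheel '{"offset":[[0,0,0],[0,0,0],[0,0,0],[0,0,0],[0,0,0],[0,0,0],[0,0,0],[0,0,0]],"turn":[0,0,0,0,0,0,0,0]}' 0; python3 -m handwheel '{"offset":[[0,0,0],[0,0,0],[0,0,0],[0,0,0],[0,0,0]],"turn":[0,0,0,0,0]}'
```

```text
t: 21.22
ee_pos: [0.5355, -0.3072, 0.0218]
tool_rot: [0.0, 0.246, 0.969, -0.0]
force: [0.3, 0.0, -1.5]
opening: 0.0091
t: 21.88
ee_pos: [0.5353, -0.3071, 0.0216]
tool_rot: [-0.0, 0.246, 0.969, 0.0]
force: [0.6, -0.8, -1.2]
opening: 0.0597
t: 22.3
ee_pos: [0.5353, -0.3071, 0.0216]
tool_rot: [0.0, 0.246, 0.969, 0.0]
force: [0.7, 0.3, 0.3]
opening: 0.091
```

```bash
python3 -m handwheel '{"offset":[[0,0,-15],[0,0,-30],[0,0,-35],[0,0,-35],[0,0,-25],[0,0,-10],[0,0,0],[0,0,0]],"turn":[0,0,0,0,0,0,0,0]}'; python3 - <<'E'
from h import *
s,M=pose()
c=viewer.camera('wrist'); im=c['color'];cv2.imwrite('pics/w13.png',im[:,:,::-1]); np.save('w13.npy',camT(c,s))
c=viewer.camera('top'); im=c['color']; crop(im,200,120,450,270,3,'pics/t13.png')
E
```

```text
t: 22.97
ee_pos: [0.535, -0.3067, 0.171]
tool_rot: [-0.0, 0.246, 0.969, 0.0]
force: [0.3, -0.6, -0.8]
opening: 0.092
t 22.97 pos [ 535.  -306.7  171. ] yaw(x axis) 151.56 z [-0.     0.001 -1.   ] F [ 0.3 -0.6 -0.8] T [-0.04 -0.01  0.  ] op 92.0
```

View pics/w13.png

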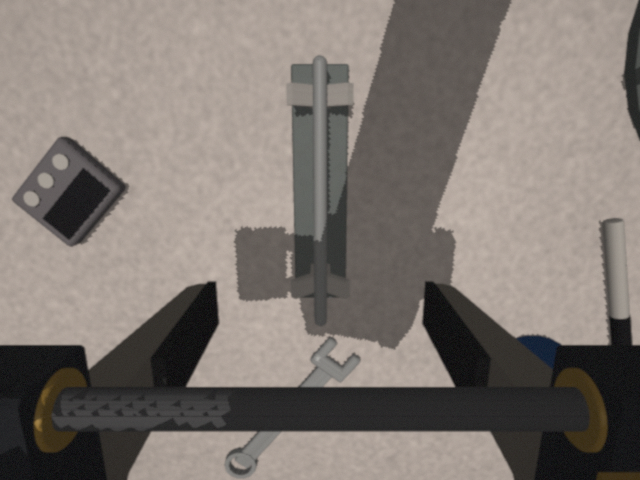

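View pics/t13.png

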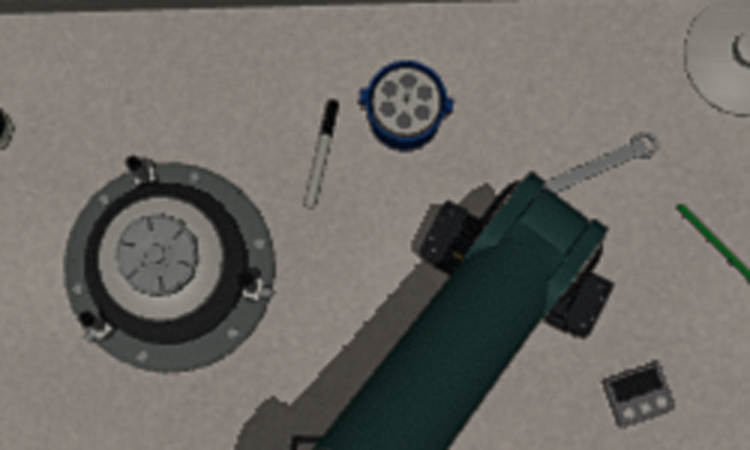

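```bash
python3 - <<'E'
from h import *
c=viewer.camera("wrist");T=np.load("w13.npy")
a=pix2plane(c,T,319.5,57.5,.04);b=pix2plane(c,T,320,325,.04);d=a-b
print((a+b)/2,np.degrees(np.arctan2(d[1],d[0])),np.linalg.norm(d))
pose(); print(r.hand_in())
E
```

```text
[ 0.51458699 -0.29577132  0.04      ] 151.6458803149877 0.19830958051772501
t 23.12 pos [ 534.2 -306.4  169.4] yaw(x axis) 151.55 z [-0.003  0.001 -1.   ] F [ 1.1 -0.9  0.3] T [-0.01 -0.02 -0.03] op 92.0
the job is handed in; nothing more can be done
None
```

The collar is tightened on its seal and the bar is back in its V rest; I handed the job in at about 23 s. `hand_in()` gives no verdict, so success is judged only from my own measurements.

- **Tightening:** I used two strokes of the bar, about 74° of collar travel in all, first in the hole at about −37° and then in the next one at about −24°. The running torque was about 0.6 N m. It then climbed on the seal through 1.6 N m to a peak reading of 2.65 N m.
- **Overshoot:** That peak is above the 2 N m aimed for (19 N at the gripper instead of 15 to 18 N) because I made the last two steps without reading the force between them. It stayed under the 3 N m limit in every reading, and I backed off straight away. The reading stayed above about 1.5 N m for roughly 0.6 s.
- **After backing off:** I did not load the collar again to confirm its torque.
- **Bar skew:** In the wrist picture at the end of the first stroke the bar sat about 13° skewed in its hole, more than a 12 mm hole should allow. I did not find out why; it went in, turned the collar and came out with almost no force.
- **Bar in the rest:** The last wrist picture shows the bar in both Vs. Its middle is about 1 mm from where it lay at the start and its direction is within 0.2°.
- **Surroundings:** The last pictures showed nothing visibly moved among the bystanders in view. The gripper was open and clear above the rest at hand-in.

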